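# Load the solvent tray in line order

### The arm

A 7-joint arm with a two-finger parallel gripper is mounted at the origin on the work surface. World frame = base frame: x ahead of the robot, y to its left, z up, the work surface at z = 0. Lengths are in m, angles in rad, forces in N, time in s.
With the tool pointing down it reaches from about 0.4 to 0.85 m from the base axis. Payload 4.5 kg.
Tool frame: the origin (TCP) lies midway between the tips of the shut fingers; the grasp point (between the pads) lies 19 mm behind it (r.grip_point_offset is the distance from the TCP to the grasp point, in m); z points along the fingers, y is the line along which they close (so a half turn about z gives the same grasp; the last joint's range is limited). The gripper opens to 88 mm and grips with 3 to 60 N. Pads are 18 mm wide; open, the fingers measure 123 mm over their backs; the gripper's body (75 mm by 187 mm) begins 45 mm behind the grasp point.
Start: joints at [0.034, 0.689, -0.195, 1.565, 0.157, 0.902, -0.215], TCP at [0.625, 0, 0.239] pointing down, gripper open.
Joint ranges: [-3.01, 3.01], [-0.46, 2.08], [-1.47, 1.51], [0.13, 2.56], [-1, 4.14], [0.04, 2.09], [-2.66, 2.66]. Speed limits (rad/s): [2.57, 2.57, 3.14, 3.14, 3.14, 3.14, 3.14].

### API

Orientations are given as a unit quaternion [x, y, z, w].
In Python, from plant import r, optics gives the robot as it stands.
- The arm moves only by the shell command python3 -m pendant 'ROWS' [OPENING] [FORCE]. ROWS is JSON, a list of rows, each a list of 6 numbers: the shift along the tool's x, y, z as a fraction of full scale, then the turn, a rotation vector about the tool's x, y, z as a fraction of full scale. A call has 1 to 5 rows; each row shifts and turns the commanded pose from where the row before left it, along the tool's axes as they then stand; what a row does not reach is not made up. Full scale, the value 1, is 0.025 m for a shift and pi rad for a turn. A row lasts 1/12 s, in which the tool goes at most 41.7 mm and 7.16 degrees, less where a joint would pass 70% of its speed; a pose out of reach is approached as far as the arm can. A call with a number of a shift or a turn outside -1 to 1 is refused whole. A call with a gripper value outside its range is refused whole. OPENING is the opening, from -1 (shut) to 1 (fully open), set as the call begins (- or left out, the last holds). The fingers move at their own pace and stop on an object; FORCE is the grip in N (left out, the last holds). Time passes only in rows, so rows that do not move let the fingers close. It gives the time, the measured TCP pose, the force, the opening and the grip force at its end, in the units of the state.
- r.get_state(): the state, without advancing time (a new reading comes with each control period).
- optics.snapshot(name): name is "scene" or "side" or "wrist"; returns (picture, depth): 400x640x3 uint8, blue, green, red; 400x640 float32, m along the optical axis (not along the pixel's ray), 0 where there is no reading.
- optics.calibration(name): a dict with "vfov" (degrees; the focal length in pixels is half the picture's height over the tangent of half this angle, whatever the lens; pixels are square), "cx", "cy" (the principal point, pixels), "cam_to_world" (4x4, takes a point from camera to world coordinates); the wrist camera has in their place "tool_from_camera" (4x4, takes a point from camera to tool coordinates, whose origin is the TCP and whose axes are the flange's). Camera axes: x right, y up, looking along -z (the intrinsics and any distortion apply to the point x, -y, -z); pixel columns grow to the right and rows downward; lengths in m; the calibration is good to about 2 mm. A picture is of the moment at which its call begins: read the wrist's pose just before it. calibration takes no time and is no camera call.
- r.finish_job(): hands the job in; it is judged then, once.
The state is a dict: "clock": time; "q": joint angles; "qd": joint speeds; "joint_torque": joint torques, N m; "tool_pos": TCP position; "eef_rot": TCP orientation; "contact_force": force on the tool from outside, world axes, zero at the start; "moment": the same for the moment, N m; "opening": opening from 0.0 (shut) to 1.0 (fully open); "finger_force": force on a finger pad.
Only numpy, scipy, OpenCV 4.12 (cv2) and the standard library are available. Lean on these libraries where they do the work, as an engineer would, in place of code of your own. Each camera call takes 0.05 s, during which the arm holds its last target. There are 200 camera calls.

### The job

The four solvent bottles stand in the white carrier in the order of the pump's lines. Carry each one straight across into the blue solvent tray and set it down upright in the bay that matches its place in the carrier, so that the row keeps the same order from left to right as seen from the robot. Handle the glass gently: do not drop a bottle or tip it over, do not park one on the bench or in another's bay, and leave the beaker, the spanner and the vial box where they are.

Things in the scene. Friction and masses are not known exactly. Their poses are not given: they have to be found in the camera images.
- bottle_small: All four bottles are brown (amber) glass with a paper label and a blue ribbed screw cap; origin = centre of the underside, z up along the bottle. The smallest: round body 46 mm across, 88 mm tall over the cap; cap 40 mm across, its side 66 to 88 mm above the underside. 0.08 to 0.17 kg.
- bottle_round: All four bottles are brown (amber) glass with a paper label and a blue ribbed screw cap; origin = centre of the underside, z up along the bottle. Standard round bottle: body 56 mm across, 103 mm tall; cap 51 mm across, its side 79 to 103 mm above the underside. 0.14 to 0.28 kg.
- bottle_square: All four bottles are brown (amber) glass with a paper label and a blue ribbed screw cap; origin = centre of the underside, z up along the bottle. The one with a square body, 52 x 52 mm (its x and y axes square to the sides), 111 mm tall; round cap 51 mm across, its side 87 to 111 mm above the underside. 0.15 to 0.31 kg.
- bottle_tall: All four bottles are brown (amber) glass with a paper label and a blue ribbed screw cap; origin = centre of the underside, z up along the bottle. The tallest, slender neck: round body 52 mm across, 125 mm tall; narrow cap 33 mm across, its side 105 to 125 mm above the underside. 0.16 to 0.33 kg.
- carrier: White bottle carrier, fixed to the bench, 80 (its x) x 308 mm (its y), walls to 45 mm, grey end handles to 89 mm. Origin: centre of underside; x away from the robot, y to its left, turned up to 0.2 rad. Bays at x = 0, y = +114 (left), +38, -38, -114 mm, 72 x 72 mm inside, floor at 8 mm. One bottle per bay at the start, in any order, within 4 mm of the middle. Nearer or farther than the tray.
- tray: Slate-blue solvent tray, empty at the start, small grey tube clips on its far wall; fixed to the bench, 92 (its x) x 320 mm (its y), walls to 50 mm, clips to 53 mm. Origin: centre of underside; x away from the robot, y to its left, turned up to 0.2 rad. Four bays at x = 0, y = +114 (left), +38, -38, -114 mm, 72 x 72 mm inside, 4 mm walls between, floor at 14 mm.
- beaker: Bystander: open glass beaker, 68 mm across, 70 mm tall, standing to the left of the work. Origin = centre of its underside.
- spanner: Bystander: steel open-ended spanner, 130 mm long along its x, lying to the right of the work. Origin on the underside near its middle.
- vialbox: Bystander: white box of vials, their grey caps in rows under a clear lid, 102 x 62 x 44 mm, standing to the right of the work. Origin = centre of its underside.
Things that resemble listed ones, but are neither listed nor needed, are in the scene too. Leave any green look-alike of the bottle_round alone.

How it is judged:
At the end, for the whole second after the job is handed in: All four bottles stand at rest and released in the solvent tray, one in each bay: underside within 18 mm of the bay's middle along the tray's x and y (anywhere in the bay) and within 8 mm of its floor, upright to 0.1 rad, in the same order as they stood in the carrier (kept by the never rules) (((x of bottle_small in the frame of tray between -0.018 and 0.018 m and y of bottle_small in the frame of tray between 0.096 and 0.132 m and z of bottle_small in the frame of tray between 0.006 and 0.022 m) or (x of bottle_round in the frame of tray between -0.018 and 0.018 m and y of bottle_round in the frame of tray between 0.096 and 0.132 m and z of bottle_round in the frame of tray between 0.006 and 0.022 m) or (x of bottle_square in the frame of tray between -0.018 and 0.018 m and y of bottle_square in the frame of tray between 0.096 and 0.132 m and z of bottle_square in the frame of tray between 0.006 and 0.022 m) or (x of bottle_tall in the frame of tray between -0.018 and 0.018 m and y of bottle_tall in the frame of tray between 0.096 and 0.132 m and z of bottle_tall in the frame of tray between 0.006 and 0.022 m)) and ((x of bottle_small in the frame of tray between -0.018 and 0.018 m and y of bottle_small in the frame of tray between 0.02 and 0.056 m and z of bottle_small in the frame of tray between 0.006 and 0.022 m) or (x of bottle_round in the frame of tray between -0.018 and 0.018 m and y of bottle_round in the frame of tray between 0.02 and 0.056 m and z of bottle_round in the frame of tray between 0.006 and 0.022 m) or (x of bottle_square in the frame of tray between -0.018 and 0.018 m and y of bottle_square in the frame of tray between 0.02 and 0.056 m and z of bottle_square in the frame of tray between 0.006 and 0.022 m) or (x of bottle_tall in the frame of tray between -0.018 and 0.018 m and y of bottle_tall in the frame of tray between 0.02 and 0.056 m and z of bottle_tall in the frame of tray between 0.006 and 0.022 m)) and ((x of bottle_small in the frame of tray between -0.018 and 0.018 m and y of bottle_small in the frame of tray between -0.056 and -0.02 m and z of bottle_small in the frame of tray between 0.006 and 0.022 m) or (x of bottle_round in the frame of tray between -0.018 and 0.018 m and y of bottle_round in the frame of tray between -0.056 and -0.02 m and z of bottle_round in the frame of tray between 0.006 and 0.022 m) or (x of bottle_square in the frame of tray between -0.018 and 0.018 m and y of bottle_square in the frame of tray between -0.056 and -0.02 m and z of bottle_square in the frame of tray between 0.006 and 0.022 m) or (x of bottle_tall in the frame of tray between -0.018 and 0.018 m and y of bottle_tall in the frame of tray between -0.056 and -0.02 m and z of bottle_tall in the frame of tray between 0.006 and 0.022 m)) and ((x of bottle_small in the frame of tray between -0.018 and 0.018 m and y of bottle_small in the frame of tray between -0.132 and -0.096 m and z of bottle_small in the frame of tray between 0.006 and 0.022 m) or (x of bottle_round in the frame of tray between -0.018 and 0.018 m and y of bottle_round in the frame of tray between -0.132 and -0.096 m and z of bottle_round in the frame of tray between 0.006 and 0.022 m) or (x of bottle_square in the frame of tray between -0.018 and 0.018 m and y of bottle_square in the frame of tray between -0.132 and -0.096 m and z of bottle_square in the frame of tray between 0.006 and 0.022 m) or (x of bottle_tall in the frame of tray between -0.018 and 0.018 m and y of bottle_tall in the frame of tray between -0.132 and -0.096 m and z of bottle_tall in the frame of tray between 0.006 and 0.022 m)) and angle between each of bottle_small, bottle_round, bottle_square, bottle_tall's own z axis and vertical below 0.1 rad and linear speed of each of bottle_small, bottle_round, bottle_square, bottle_tall below 0.02 m/s and contact force between the fingers and bottle_small below 0.1 N and contact force between the fingers and bottle_round below 0.1 N and contact force between the fingers and bottle_square below 0.1 N and contact force between the fingers and bottle_tall below 0.1 N); the robot touches nothing.
It fails at once if a bay of the tray is filled while the matching bay of the carrier still holds its bottle (a bottle from another place: wrong order) ((((x of bottle_small in the frame of tray between -0.018 and 0.018 m and y of bottle_small in the frame of tray between 0.096 and 0.132 m and z of bottle_small in the frame of tray between 0.006 and 0.022 m) or (x of bottle_round in the frame of tray between -0.018 and 0.018 m and y of bottle_round in the frame of tray between 0.096 and 0.132 m and z of bottle_round in the frame of tray between 0.006 and 0.022 m) or (x of bottle_square in the frame of tray between -0.018 and 0.018 m and y of bottle_square in the frame of tray between 0.096 and 0.132 m and z of bottle_square in the frame of tray between 0.006 and 0.022 m) or (x of bottle_tall in the frame of tray between -0.018 and 0.018 m and y of bottle_tall in the frame of tray between 0.096 and 0.132 m and z of bottle_tall in the frame of tray between 0.006 and 0.022 m)) and ((x of bottle_small in the frame of carrier between -0.018 and 0.018 m and y of bottle_small in the frame of carrier between 0.096 and 0.132 m and z of bottle_small in the frame of carrier between 0 and 0.016 m) or (x of bottle_round in the frame of carrier between -0.018 and 0.018 m and y of bottle_round in the frame of carrier between 0.096 and 0.132 m and z of bottle_round in the frame of carrier between 0 and 0.016 m) or (x of bottle_square in the frame of carrier between -0.018 and 0.018 m and y of bottle_square in the frame of carrier between 0.096 and 0.132 m and z of bottle_square in the frame of carrier between 0 and 0.016 m) or (x of bottle_tall in the frame of carrier between -0.018 and 0.018 m and y of bottle_tall in the frame of carrier between 0.096 and 0.132 m and z of bottle_tall in the frame of carrier between 0 and 0.016 m))) or (((x of bottle_small in the frame of tray between -0.018 and 0.018 m and y of bottle_small in the frame of tray between 0.02 and 0.056 m and z of bottle_small in the frame of tray between 0.006 and 0.022 m) or (x of bottle_round in the frame of tray between -0.018 and 0.018 m and y of bottle_round in the frame of tray between 0.02 and 0.056 m and z of bottle_round in the frame of tray between 0.006 and 0.022 m) or (x of bottle_square in the frame of tray between -0.018 and 0.018 m and y of bottle_square in the frame of tray between 0.02 and 0.056 m and z of bottle_square in the frame of tray between 0.006 and 0.022 m) or (x of bottle_tall in the frame of tray between -0.018 and 0.018 m and y of bottle_tall in the frame of tray between 0.02 and 0.056 m and z of bottle_tall in the frame of tray between 0.006 and 0.022 m)) and ((x of bottle_small in the frame of carrier between -0.018 and 0.018 m and y of bottle_small in the frame of carrier between 0.02 and 0.056 m and z of bottle_small in the frame of carrier between 0 and 0.016 m) or (x of bottle_round in the frame of carrier between -0.018 and 0.018 m and y of bottle_round in the frame of carrier between 0.02 and 0.056 m and z of bottle_round in the frame of carrier between 0 and 0.016 m) or (x of bottle_square in the frame of carrier between -0.018 and 0.018 m and y of bottle_square in the frame of carrier between 0.02 and 0.056 m and z of bottle_square in the frame of carrier between 0 and 0.016 m) or (x of bottle_tall in the frame of carrier between -0.018 and 0.018 m and y of bottle_tall in the frame of carrier between 0.02 and 0.056 m and z of bottle_tall in the frame of carrier between 0 and 0.016 m))) or (((x of bottle_small in the frame of tray between -0.018 and 0.018 m and y of bottle_small in the frame of tray between -0.056 and -0.02 m and z of bottle_small in the frame of tray between 0.006 and 0.022 m) or (x of bottle_round in the frame of tray between -0.018 and 0.018 m and y of bottle_round in the frame of tray between -0.056 and -0.02 m and z of bottle_round in the frame of tray between 0.006 and 0.022 m) or (x of bottle_square in the frame of tray between -0.018 and 0.018 m and y of bottle_square in the frame of tray between -0.056 and -0.02 m and z of bottle_square in the frame of tray between 0.006 and 0.022 m) or (x of bottle_tall in the frame of tray between -0.018 and 0.018 m and y of bottle_tall in the frame of tray between -0.056 and -0.02 m and z of bottle_tall in the frame of tray between 0.006 and 0.022 m)) and ((x of bottle_small in the frame of carrier between -0.018 and 0.018 m and y of bottle_small in the frame of carrier between -0.056 and -0.02 m and z of bottle_small in the frame of carrier between 0 and 0.016 m) or (x of bottle_round in the frame of carrier between -0.018 and 0.018 m and y of bottle_round in the frame of carrier between -0.056 and -0.02 m and z of bottle_round in the frame of carrier between 0 and 0.016 m) or (x of bottle_square in the frame of carrier between -0.018 and 0.018 m and y of bottle_square in the frame of carrier between -0.056 and -0.02 m and z of bottle_square in the frame of carrier between 0 and 0.016 m) or (x of bottle_tall in the frame of carrier between -0.018 and 0.018 m and y of bottle_tall in the frame of carrier between -0.056 and -0.02 m and z of bottle_tall in the frame of carrier between 0 and 0.016 m))) or (((x of bottle_small in the frame of tray between -0.018 and 0.018 m and y of bottle_small in the frame of tray between -0.132 and -0.096 m and z of bottle_small in the frame of tray between 0.006 and 0.022 m) or (x of bottle_round in the frame of tray between -0.018 and 0.018 m and y of bottle_round in the frame of tray between -0.132 and -0.096 m and z of bottle_round in the frame of tray between 0.006 and 0.022 m) or (x of bottle_square in the frame of tray between -0.018 and 0.018 m and y of bottle_square in the frame of tray between -0.132 and -0.096 m and z of bottle_square in the frame of tray between 0.006 and 0.022 m) or (x of bottle_tall in the frame of tray between -0.018 and 0.018 m and y of bottle_tall in the frame of tray between -0.132 and -0.096 m and z of bottle_tall in the frame of tray between 0.006 and 0.022 m)) and ((x of bottle_small in the frame of carrier between -0.018 and 0.018 m and y of bottle_small in the frame of carrier between -0.132 and -0.096 m and z of bottle_small in the frame of carrier between 0 and 0.016 m) or (x of bottle_round in the frame of carrier between -0.018 and 0.018 m and y of bottle_round in the frame of carrier between -0.132 and -0.096 m and z of bottle_round in the frame of carrier between 0 and 0.016 m) or (x of bottle_square in the frame of carrier between -0.018 and 0.018 m and y of bottle_square in the frame of carrier between -0.132 and -0.096 m and z of bottle_square in the frame of carrier between 0 and 0.016 m) or (x of bottle_tall in the frame of carrier between -0.018 and 0.018 m and y of bottle_tall in the frame of carrier between -0.132 and -0.096 m and z of bottle_tall in the frame of carrier between 0 and 0.016 m)))).
It fails at once if a bottle is stood or falls on the bench (height (world z) of any of bottle_small, bottle_round, bottle_square, bottle_tall below 0.004 m).
It fails at once if a bottle tips over (more than 0.5 rad) (angle between any of bottle_small, bottle_round, bottle_square, bottle_tall's own z axis and vertical above 0.5 rad).
It fails at once if a bottle is dropped (falls free of the fingers at over 0.5 m/s, about 13 mm) ((linear speed of bottle_small above 0.5 m/s and contact force between the fingers and bottle_small below 0.1 N) or (linear speed of bottle_round above 0.5 m/s and contact force between the fingers and bottle_round below 0.1 N) or (linear speed of bottle_square above 0.5 m/s and contact force between the fingers and bottle_square below 0.1 N) or (linear speed of bottle_tall above 0.5 m/s and contact force between the fingers and bottle_tall below 0.1 N)).
It fails at once if the beaker, the spanner or the vial box is pushed more than 20 mm (distance of any of beaker, spanner, vialbox from where it was at the start of the episode above 0.02 m).
It also fails if it takes over 83 s, if anything falls off the work surface, if the arm or the gripper's body presses on something with over 40 N, if the wrist force passes 120 N, or if a joint passes its speed limit or range.

## Working session

There is one attempt and no reset: what is moved stays moved. The work goes in short steps, Python scripts to look and compute and a shell command to move; the robot and the scene stay as the last step left them, time stands still between calls to the robot, and variables do not carry over. Pictures are saved under pics/ and viewed, at most 14 in all, crops included, and the job is handed in when it is done.

```bash
ls; mkdir -p pics
python3 - <<'E'
from plant import r, optics
import cv2, numpy as np
for n in ("scene","side","wrist"):
    s=r.get_state()
    p,d=optics.snapshot(n); cv2.imwrite(f"pics/{n}0.png",p); np.save(f"pics/{n}0.npy",d)
    c=optics.calibration(n); print(n,c, (d>0).mean())
print(s, r.grip_point_offset)
E
```

```text
pics
scene {'vfov': 43.989952621242935, 'cx': 320.3206404598927, 'cy': 199.53877624055738, 'cam_to_world': array([[ 0.6662532 , -0.45013989,  0.59454247,  1.47095373],
       [ 0.74547268,  0.3812693 , -0.54672132, -0.82170798],
       [ 0.01942028,  0.80747   ,  0.58958888,  0.93934918],
       [ 0.        ,  0.        ,  0.        ,  1.        ]])} 0.99290234375
side {'vfov': 42.59678222728083, 'cx': 310.56251996606, 'cy': 212.52293356891266, 'cam_to_world': array([[ 0.8426572 ,  0.3309071 , -0.42476974, -0.05495394],
       [-0.53844735,  0.52051147, -0.66267809, -1.00845899],
       [ 0.00181264,  0.78712661,  0.61678879,  0.99410221],
       [ 0.        ,  0.        ,  0.        ,  1.        ]])} 0.99590625
wrist {'vfov': 69.69999776946207, 'cx': 323.6858451393746, 'cy': 200.06476339959437, 'tool_from_camera': array([[ 1.07206438e-03,  9.66151705e-01,  2.57972350e-01,
         6.63875134e-02],
       [ 9.99999218e-01, -1.20201667e-03,  3.46032868e-04,
         8.04391974e-04],
       [ 6.44407310e-04,  2.57971777e-01, -9.66152238e-01,
        -1.45030838e-01],
       [ 0.00000000e+00,  0.00000000e+00,  0.00000000e+00,
         1.00000000e+00]])} 0.953828125
{'clock': 0.1, 'q': array([ 0.03380823,  0.68988502, -0.19450639,  1.56619705,  0.15730966,
        0.90249575, -0.21511865]), 'qd': array([-0.00169611, -0.00171175,  0.00232274, -0.00231608, -0.00095873,
       -0.00025175, -0.00130682]), 'joint_torque': array([-3.08775299e-03, -5.28501892e+01, -1.27141513e+00, -1.53837240e+01,
       -5.25604945e-02,  1.96265515e-03,  5.71585565e-05]), 'tool_pos': array([ 6.24456963e-01, -5.74773691e-05,  2.38010758e-01]), 'eef_rot': array([ 7.07092565e-01,  7.07120548e-01, -6.08530575e-04, -5.15289611e-04]), 'contact_force': array([-0.30271124, -0.33734882,  0.49063981]), 'moment': array([0.04290161, 0.00516273, 0.02189273]), 'finger_force': 0.0, 'opening': 0.9959125358371712} 0.0187
```

```bash
cd pics; python3 -c "
import cv2,numpy as np
a=cv2.imread('scene0.png');b=cv2.imread('side0.png')
cv2.imwrite('both0.png',cv2.resize(np.vstack([a,b]),None,fx=.75,fy=.75))"
```

```text
(no output)
```

View pics/scene0.png

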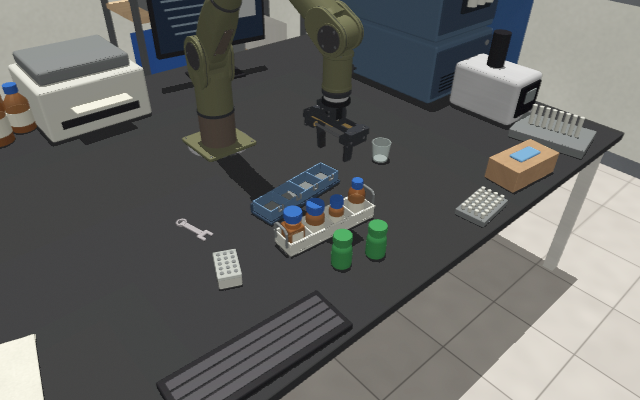

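View pics/side0.png

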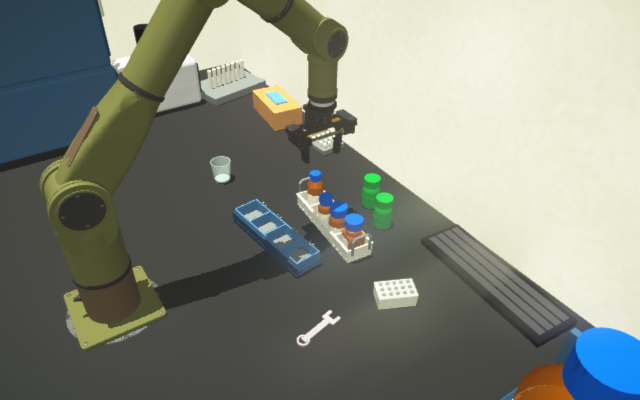

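View pics/wrist0.png

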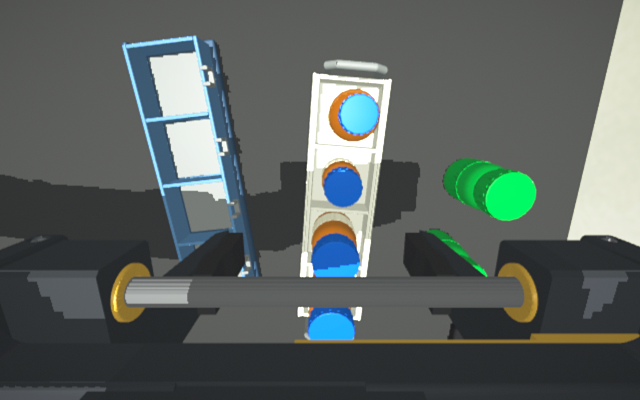

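The scene view shows the white carrier with four blue-capped amber bottles from (293,222) to (357,190), and the empty blue tray nearer the robot, centred near (296,192). Candidates that could be mistaken for a target are the two green bottles at (342,250) and (376,240), which are decoys, and the large amber bottles at the left edge (15,110), which are background. The wrist view (image up = robot's left) shows the caps at (358,115), (343,187), (336,255) and (331,325), and the tray at (195,140).

```bash
cat > h.py <<'E'
from plant import r, optics
import cv2, numpy as np
from scipy.spatial.transform import Rotation as R
def pose():
    s=r.get_state(); T=np.eye(4); T[:3,:3]=R.from_quat(s['eef_rot']).as_matrix(); T[:3,3]=s['tool_pos']; return T
def cloud(n,p,d,T=None):
    c=optics.calibration(n); f=200/np.tan(np.radians(c['vfov'])/2)
    v,u=np.mgrid[:400,:640]
    P=np.stack([(u-c['cx'])/f*d,-(v-c['cy'])/f*d,-d,np.ones_like(d)],-1)
    M=c['cam_to_world'] if n!='wrist' else T@c['tool_from_camera']
    W=(P@M.T)[...,:3]; W[d<=0]=np.nan; return W
def masks(p):
    h=cv2.cvtColor(p,cv2.COLOR_BGR2HSV).astype(int); H,S,V=h[...,0],h[...,1],h[...,2]
    return dict(cap=(H>100)&(H<125)&(S>170)&(V>80),green=(H>45)&(H<75)&(S>150)&(V>60),
      tray=(H>95)&(H<125)&(S>60)&(S<175)&(V>40),white=(S<60)&(V>120),brown=(H<20)&(S>130)&(V>60))
E
python3 - <<'E'
from h import *
T=pose()
for n in ("scene","side","wrist"):
    p=cv2.imread(f"pics/{n}0.png"); d=np.load(f"pics/{n}0.npy"); W=cloud(n,p,d,T); m=masks(p)
    box=(W[...,0]>.35)&(W[...,0]<1)&(abs(W[...,1])<.35)&(W[...,2]<.16)&(W[...,2]>-.02)
    for k in ("cap","green"):
        N,L,st,ce=cv2.connectedComponentsWithStats((m[k]&box).astype(np.uint8))
        for i in range(1,N):
            if st[i,4]<25: continue
            P=W[L==i]; zt=np.percentile(P[:,2],97); Q=P[P[:,2]>zt-.006]
            (c,rad)=cv2.minEnclosingCircle(Q[:,:2].astype(np.float32))
            print(n,k,ce[i].round(),st[i,4],'ztop %.3f'%zt,np.round(c,4),'med',np.round(np.median(Q,0),4),'r %.4f'%rad)
    for k,lo,hi in (("tray",.042,.053),("white",.038,.049)):
        Q=W[m[k]&box&(W[...,2]>lo)&(W[...,2]<hi)]
        if len(Q)<20: continue
        rc=cv2.minAreaRect(Q[:,:2].astype(np.float32)); print(n,k,len(Q),np.round(rc[0],4),np.round(rc[1],4),'ang %.2f'%rc[2], 'zmed',np.median(Q[:,2]).round(4))
E
```

```text
scene cap [357. 183.] 112 ztop 0.136 [0.6576 0.074 ] med [0.6567 0.0705 0.1338] r 0.0189
scene cap [336. 201.] 154 ztop 0.100 [0.6468 0.0011] med [ 0.6479 -0.0021  0.0961] r 0.0206
scene cap [315. 206.] 249 ztop 0.115 [ 0.6404 -0.0766] med [ 0.6396 -0.0774  0.1118] r 0.0272
scene cap [292. 214.] 268 ztop 0.122 [ 0.6338 -0.1544] med [ 0.634  -0.1538  0.1194] r 0.0288
scene tray 570 [ 4.703e-01 -4.000e-04] [0.0894 0.3146] ang 7.32 zmed 0.0478
scene white 825 [ 0.7052 -0.    ] [0.6997 0.4647] ang 89.99 zmed 0.0435
side cap [315. 175.] 112 ztop 0.137 [0.6535 0.069 ] med [0.6513 0.0704 0.1341] r 0.0208
side cap [333. 205.] 332 ztop 0.114 [ 0.6349 -0.079 ] med [ 0.6324 -0.0821  0.1117] r 0.0271
side cap [354. 219.] 168 ztop 0.123 [ 0.6318 -0.1535] med [ 0.6318 -0.1558  0.12  ] r 0.0264
side green [374. 190.] 500 ztop 0.107 [ 0.7956 -0.0571] med [ 0.7937 -0.0859  0.1038] r 0.0776
side green [380. 210.] 28 ztop 0.075 [ 0.761  -0.1138] med [ 0.7604 -0.1142  0.0723] r 0.0132
side tray 779 [ 0.466  -0.0027] [0.0928 0.3142] ang 6.29 zmed 0.0479
side white 687 [ 6.851e-01 -3.000e-04] [0.6994 0.4304] ang 89.98 zmed 0.0438
wrist cap [343. 119.] 52 ztop 0.133 [0.6463 0.071 ] med [0.6399 0.0687 0.1316] r 0.0134
wrist cap [342. 187.] 1132 ztop 0.097 [0.6445 0.0024] med [0.6446 0.0032 0.0952] r 0.0196
wrist cap [334. 253.] 1343 ztop 0.111 [ 0.6372 -0.0747] med [ 0.6357 -0.0667  0.1101] r 0.0254
wrist cap [331. 316.] 436 ztop 0.118 [ 0.6336 -0.1533] med [ 0.6331 -0.1345  0.1161] r 0.0260
wrist green [490. 188.] 3941 ztop 0.103 [ 0.8128 -0.0049] med [ 0.8114 -0.004   0.102 ] r 0.0264
wrist green [456. 248.] 444 ztop 0.102 [ 0.7928 -0.0868] med [ 0.7932 -0.0852  0.1014] r 0.0118
wrist tray 2927 [ 0.4838 -0.03  ] [0.1281 0.3783] ang 18.21 zmed 0.0484
wrist white 3801 [ 0.571  -0.0209] [0.3317 0.2336] ang 85.47 zmed 0.0439
```

```bash
python3 -c "
import cv2
cv2.imwrite('pics/crop1.png',cv2.resize(cv2.imread('pics/scene0.png')[150:280,230:410],None,fx=4,fy=4,interpolation=cv2.INTER_CUBIC))"
```

```text
(no output)
```

View pics/crop1.png

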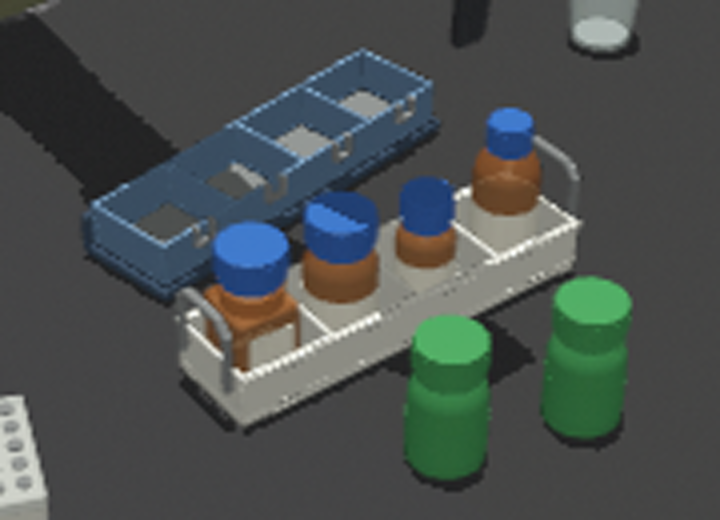

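The close crop shows, from the robot's left to right (image right to left): tall (510,135), small (427,215), round (340,240), square (250,290), all in amber glass with blue caps. The green bottles at (450,400) and (590,360) are decoys. The depth readings agree, with cap tops at 133, 96, 111 and 119 mm. Next I'll raise the arm for one precise overhead look.

```bash
python3 -m pendant '[[-0.52,-0.43,-0.93,0,0,0],[-0.52,-0.43,-0.93,0,0,0],[-0.52,-0.43,-0.93,0,0,0],[-0.52,-0.43,-0.93,0,0,0]]' 1
python3 -m pendant '[[-0.52,-0.43,-0.93,0,0,0],[-0.52,-0.43,-0.93,0,0,0],[-0.52,-0.43,-0.93,0,0,0],[0,0,0,0,0,0],[0,0,0,0,0,0]]'
python3 - <<'E'
from h import *
T=pose(); p,d=optics.snapshot("wrist"); cv2.imwrite("pics/w1.png",p); np.save("pics/w1.npy",d); np.save("pics/T1.npy",T)
print(T.round(4))
W=cloud("wrist",p,d,T); m=masks(p)
box=(W[...,0]>.35)&(W[...,0]<.74)&(abs(W[...,1])<.35)&(W[...,2]<.16)&(W[...,2]>-.02)
N,L,st,ce=cv2.connectedComponentsWithStats((m['cap']&box&(W[...,2]>.06)).astype(np.uint8))
for i in range(1,N):
    if st[i,4]<25: continue
    P=W[L==i]; zt=np.percentile(P[:,2],90); Q=P[abs(P[:,2]-zt)<.004]
    (c,rad)=cv2.minEnclosingCircle(Q[:,:2].astype(np.float32)); print(ce[i].round(),st[i,4],'zt %.4f'%zt,np.round(c,4),Q.mean(0).round(4),'r %.4f'%rad)
b2=box&(W[...,0]<.57)&(abs(W[...,1])<.19)
for k,b in (("tray",(W[...,0]<.56)&(W[...,2]>.044)&(W[...,2]<.0515)),("white",(W[...,0]>.56)&(W[...,2]>.04)&(W[...,2]<.047))):
    M=m[k]&box&b&(W[...,1]>-.2)&(W[...,1]<.2)
    M=cv2.morphologyEx(M.astype(np.uint8),cv2.MORPH_CLOSE,np.ones((3,3)))
    N,L,st,ce=cv2.connectedComponentsWithStats(M)
    for i in np.argsort(-st[1:,4])[:3]+1:
        Q=W[(L==i)]; Q=Q[np.isfinite(Q).all(1)]
        rc=cv2.minAreaRect(Q[:,:2].astype(np.float32)); print(k,len(Q),np.round(rc[0],4),np.round(rc[1],4),'ang %.2f'%rc[2],np.median(Q[:,2]).round(4))
E
```

```text
clock: 0.48
tool_pos: [0.5811, -0.0525, 0.3323]
eef_rot: [0.707, 0.707, -0.0, -0.0]
contact_force: [0.8, 0.2, 0.5]
opening: 0.998
finger_force: 0.0
clock: 0.9
tool_pos: [0.5498, -0.0918, 0.4025]
eef_rot: [0.708, 0.706, 0.001, 0.001]
contact_force: [-0.3, 0.3, -0.8]
opening: 0.999
finger_force: 0.0
[[ 1.900e-03  1.000e+00  2.500e-03  5.498e-01]
 [ 1.000e+00 -1.900e-03 -6.000e-04 -9.180e-02]
 [-6.000e-04  2.500e-03 -1.000e+00  4.025e-01]
 [ 0.000e+00  0.000e+00  0.000e+00  1.000e+00]]
[394.  54.] 141 zt 0.1322 [0.652  0.0719] [0.6472 0.065  0.1312] r 0.0158
[376. 109.] 54 zt 0.0960 [ 0.6389 -0.0007] [ 0.6315 -0.0065  0.0946] r 0.0186
[378. 162.] 392 zt 0.1111 [ 0.6361 -0.0757] [ 0.6356 -0.085   0.11  ] r 0.0251
[375. 206.] 759 zt 0.1190 [ 0.6328 -0.1536] [ 0.6316 -0.1517  0.118 ] r 0.0255
tray 764 [0.4587 0.0729] [0.0865 0.1956] ang 8.66 0.0489
tray 428 [ 0.4781 -0.0925] [0.0804 0.1272] ang 6.14 0.0489
tray 18 [0.4931 0.1152] [0.0134 0.003 ] ang 89.36 0.0492
white 1933 [ 0.6433 -0.038 ] [0.312  0.0865] ang 85.55 0.0439
white 44 [0.694 0.108] [0.0105 0.0221] ang 37.37 0.0442
white 32 [0.6395 0.058 ] [0.0105 0.0419] ang 47.44 0.0426
```

View pics/w1.png

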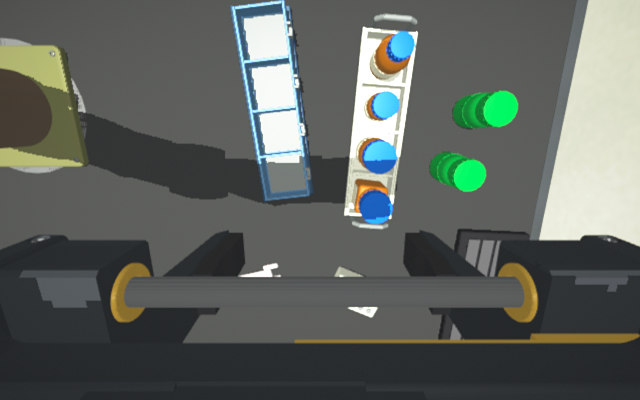

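The overhead view shows the caps at (400,45), (383,105), (379,155) and (375,207), and the tray corners near (234,8) and (312,195). The green decoys at (500,108) and (468,173) sit clear of the carrier. I'll refine the poses from depth at the known heights.

Run:
```python
from h import *
T=np.load("pics/T1.npy"); p=cv2.imread("pics/w1.png"); d=np.load("pics/w1.npy"); W=cloud("wrist",p,d,T)
for n,x,y,z,rr in (("tall",.653,.072,.133,.0165),("small",.644,.001,.096,.02),("round",.6365,-.076,.111,.0255),("square",.633,-.154,.119,.0255)):
    near=np.hypot(W[...,0]-x,W[...,1]-y)<rr+.015
    M=(near&(abs(W[...,2]-z)<.004)).astype(np.uint8)
    cs=max(cv2.findContours(M,cv2.RETR_EXTERNAL,cv2.CHAIN_APPROX_NONE)[0],key=cv2.contourArea)[:,0]
    Q=W[cs[:,1],cs[:,0]]; A=np.c_[2*Q[:,:2],np.ones(len(Q))]; s=np.linalg.lstsq(A,(Q[:,:2]**2).sum(1),rcond=None)[0]
    c,rad=cv2.minEnclosingCircle(Q[:,:2].astype(np.float32))
    print(n,len(Q),'fit',s[:2].round(4),'r %.4f'%np.sqrt(s[2]+s[:2]@s[:2]),'enc',np.round(c,4),'r %.4f'%rad)
# rims
for k,c0,a0,z0,hx,hy in (("tray",(.468,-.001),.12,.05,.046,.16),("carrier",(.643,-.04),-.098,.045,.040,.154)):
    R2=np.array([[np.cos(a0),-np.sin(a0)],[np.sin(a0),np.cos(a0)]])
    L=(W[...,:2]-c0)@R2
    rim=(abs(W[...,2]-z0)<.0025)
    res={}
    for nm,ax,off,lim in (("near",0,-hx,hy),("far",0,hx,hy),("right",1,-hy,hx),("left",1,hy,hx),("m1",1,.076,hx),("m0",1,0,hx),("m-1",1,-.076,hx)):
        s=rim&(abs(L[...,ax]-off)<.012)&(abs(L[...,1-ax])<lim-.008)
        Q=L[s]
        if len(Q)>8:
            f=np.polyfit(Q[:,1-ax],Q[:,ax],1); print(k,nm,len(Q),'slope %.4f at0 %.4f'%tuple(f),'med %.4f'%np.median(Q[:,ax]),'p5/95',np.percentile(Q[:,ax],[5,95]).round(4),W[s][:,2].mean().round(4))
```

```text
tall 76 fit [0.6536 0.0733] r 0.0158 enc [0.6536 0.0735] r 0.0169
small 76 fit [0.6438 0.0011] r 0.0191 enc [0.6439 0.0009] r 0.0200
round 93 fit [ 0.6364 -0.0757] r 0.0245 enc [ 0.6363 -0.076 ] r 0.0255
square 89 fit [ 0.6322 -0.1541] r 0.0246 enc [ 0.6332 -0.154 ] r 0.0260
tray near 481 slope 0.0075 at0 -0.0380 med -0.0379 p5/95 [-0.0401 -0.0356] 0.0492
tray far 514 slope 0.0066 at0 0.0382 med 0.0380 p5/95 [0.0356 0.0432] 0.0495
tray right 92 slope 0.0020 at0 -0.1531 med -0.1532 p5/95 [-0.1551 -0.1512] 0.0491
tray left 154 slope -0.0077 at0 0.1501 med 0.1500 p5/95 [0.1482 0.152 ] 0.0492
tray m1 168 slope -0.0114 at0 0.0747 med 0.0743 p5/95 [0.0689 0.0835] 0.0492
tray m0 147 slope 0.0162 at0 -0.0011 med -0.0015 p5/95 [-0.0066  0.008 ] 0.0492
tray m-1 127 slope -0.0026 at0 -0.0770 med -0.0773 p5/95 [-0.0838 -0.0697] 0.0492
carrier near 736 slope -0.0202 at0 -0.0392 med -0.0396 p5/95 [-0.0442 -0.0341] 0.0441
carrier far 600 slope -0.0180 at0 0.0390 med 0.0389 p5/95 [0.0339 0.0433] 0.0442
carrier right 28 slope 0.0930 at0 -0.1486 med -0.1505 p5/95 [-0.1532 -0.1486] 0.0445
carrier left 94 slope 0.0514 at0 0.1543 med 0.1539 p5/95 [0.1514 0.1568] 0.0443
carrier m1 99 slope 0.0192 at0 0.0780 med 0.0778 p5/95 [0.0759 0.0798] 0.0441
carrier m0 89 slope 0.0331 at0 0.0016 med 0.0019 p5/95 [-0.0001  0.0038] 0.0442
carrier m-1 73 slope 0.0200 at0 -0.0740 med -0.0739 p5/95 [-0.0759 -0.0721] 0.0441
```

Fitted poses: the tray centre is (0.468, -0.002) at +0.113 rad and the carrier centre is (0.643, -0.038) at -0.079 rad. Target TCP positions are below.

| Bottle | Pick (x, y) | Place (x, y) |
|---|---|---|
| Tall | .6536, .0733 | .4551, .1110 |
| Small | .6439, .0010 | .4637, .0355 |
| Round | .6364, -.0758 | .4723, -.0401 |
| Square | .633, -.154 | .4809, -.1156 |

I'll start with the tall bottle and move above it.

```bash
python3 -m pendant '[[0.66,0.415,0.89,0,0,0],[0.66,0.415,0.89,0,0,0],[0.66,0.415,0.89,0,0,0],[0.66,0.415,0.89,0,0,0],[0.66,0.415,0.89,0,0,0]]' 1 >/dev/null
python3 -m pendant '[[0.66,0.415,0.89,0,0,0],[0.66,0.415,0.89,0,0,0],[0.66,0.415,0.89,0,0,0],[0.66,0.415,0.89,0,0,0],[0.66,0.415,0.89,0,0,0]]'
python3 -m pendant '[[0,0,0,0,0,0],[0,0,0,0,0,0],[0,0,0,0,0,0]]'
```

```text
clock: 1.78
tool_pos: [0.6526, 0.0763, 0.1757]
eef_rot: [0.706, 0.708, -0.001, -0.001]
contact_force: [0.1, -0.4, 0.8]
opening: 0.997
finger_force: 0.0
clock: 2.03
tool_pos: [0.653, 0.0735, 0.1787]
eef_rot: [0.707, 0.707, -0.001, -0.0]
contact_force: [0.5, -0.4, 0.0]
opening: 0.999
finger_force: 0.0
```

```bash
python3 -m pendant '[[0,0,0.6,0,0,0],[0,0,0.6,0,0,0],[0,0,0.6,0,0,0],[0,0,0.6,0,0,0],[0,0,0.5,0,0,0]]' 1
python3 -m pendant '[[0,0,0,0,0,0],[0,0,0,0,0,0],[0,0,0,0,0,0]]' 
python3 -m pendant '[[0,0,0,0,0,0],[0,0,0,0,0,0],[0,0,0,0,0,0],[0,0,0,0,0,0],[0,0,0,0,0,0]]' -1 25
python3 -m pendant '[[0,0,0,0,0,0],[0,0,0,0,0,0],[0,0,0,0,0,0],[0,0,0,0,0,0],[0,0,0,0,0,0]]'
```

```text
clock: 2.45
tool_pos: [0.6538, 0.0722, 0.1072]
eef_rot: [0.708, 0.706, 0.0, 0.001]
contact_force: [0.4, -0.2, 0.0]
opening: 0.998
finger_force: 0.0
clock: 2.7
tool_pos: [0.6543, 0.0737, 0.1078]
eef_rot: [0.707, 0.707, 0.001, 0.001]
contact_force: [1.3, -0.8, 0.7]
opening: 0.998
finger_force: 0.0
clock: 3.12
tool_pos: [0.6536, 0.0741, 0.1067]
eef_rot: [0.707, 0.707, 0.0, 0.0]
contact_force: [-0.6, -0.7, -1.2]
opening: 0.641
finger_force: 0.0
clock: 3.53
tool_pos: [0.6536, 0.074, 0.1065]
eef_rot: [0.707, 0.707, 0.0, 0.0]
contact_force: [0.7, 1.4, -0.6]
opening: 0.366
finger_force: 25.0
```

It's gripped: the opening is 0.366, about 32 mm, which matches the 33 mm cap. Lifting now.

```bash
python3 -m pendant '[[0,0,0,0,0,0],[0,0,-0.3,0,0,0],[0,0,-0.6,0,0,0],[0,0,-0.6,0,0,0],[0,0,-0.6,0,0,0]]' 
python3 -m pendant '[[0,0,-0.6,0,0,0],[0,0,-0.4,0,0,0],[0,0,0,0,0,0],[0,0,0,0,0,0]]'
```

```text
clock: 3.95
tool_pos: [0.6531, 0.0739, 0.1597]
eef_rot: [0.707, 0.707, -0.0, -0.0]
contact_force: [0.0, 0.2, -2.3]
opening: 0.36
finger_force: 25.0
clock: 4.28
tool_pos: [0.6536, 0.074, 0.1843]
eef_rot: [0.707, 0.707, 0.0, 0.0]
contact_force: [-0.7, -0.3, -2.1]
opening: 0.364
finger_force: 25.0
```

```bash
python3 -m pendant '[[0.08,-0.4,0,0,0,0],[0.15,-0.8,0,0,0,0],[0.15,-0.8,0,0,0,0],[0.15,-0.8,0,0,0,0],[0.15,-0.8,0,0,0,0]]' >/dev/null
python3 -m pendant '[[0.15,-0.8,0,0,0,0],[0.15,-0.8,0,0,0,0],[0.15,-0.8,0,0,0,0],[0.15,-0.8,0,0,0,0],[0.15,-0.8,0,0,0,0]]' >/dev/null
python3 -m pendant '[[0.06,-0.34,0,0,0,0],[0,0,0,0,0,0],[0,0,0,0,0,0],[0,0,0,0,0,0]]'
python3 - <<'E'
from h import *
for n in ("scene","side"):
    p,d=optics.snapshot(n); cv2.imwrite(f"pics/{n}1.png",p)
    if n=="scene": a=p[100:260,240:420]
    else: b=p[120:280,200:380]
cv2.imwrite("pics/c2.png",cv2.resize(np.hstack([a,b]),None,fx=2.2,fy=2.2,interpolation=cv2.INTER_CUBIC))
E
```

```text
clock: 5.45
tool_pos: [0.4567, 0.1112, 0.1839]
eef_rot: [0.707, 0.707, 0.001, 0.0]
contact_force: [0.5, -0.4, -1.1]
opening: 0.364
finger_force: 25.0
```

View pics/c2.png

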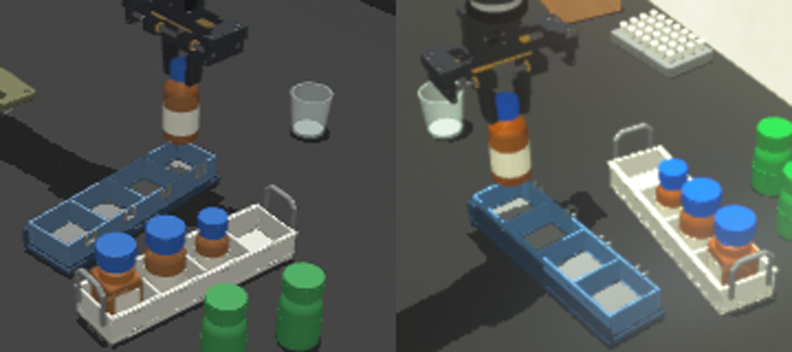

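Both views show the tall bottle hanging upright above the left tray bay, at scene crop (180,115) and side crop (510,145). The other three bottles haven't moved. Lowering and releasing.

```bash
python3 -m pendant '[[0,-0.05,0.3,0,0,0],[0,0,0.6,0,0,0],[0,0,0.6,0,0,0],[0,0,0.5,0,0,0],[0,0,0.4,0,0,0]]' 
python3 -m pendant '[[0,0,0.25,0,0,0],[0,0,0.1,0,0,0],[0,0,0.04,0,0,0],[0,0,0,0,0,0],[0,0,0,0,0,0]]'
```

```text
clock: 5.97
tool_pos: [0.4538, 0.111, 0.1225]
eef_rot: [0.707, 0.707, -0.0, -0.0]
contact_force: [0.0, -0.2, -2.8]
opening: 0.359
finger_force: 25.0
clock: 6.38
tool_pos: [0.4541, 0.1114, 0.1146]
eef_rot: [0.707, 0.707, 0.0, 0.0]
contact_force: [-0.7, 0.6, -2.6]
opening: 0.36
finger_force: 25.0
```

```bash
python3 -m pendant '[[0,0,0.06,0,0,0],[0,0,0,0,0,0],[0,0,0,0,0,0]]' 
python3 -m pendant '[[0,0,0,0,0,0],[0,0,0,0,0,0],[0,0,0,0,0,0],[0,0,0,0,0,0],[0,0,0,0,0,0]]' 1
python3 -m pendant '[[0,0,0,0,0,0],[0,0,0,0,0,0],[0,0,-0.3,0,0,0],[0,0,-0.8,0,0,0],[0,0,-0.8,0,0,0]]'
python3 -m pendant '[[0,0,-0.8,0,0,0],[0,0,0,0,0,0],[0,0,0,0,0,0]]'
```

```text
clock: 6.63
tool_pos: [0.4539, 0.1113, 0.113]
eef_rot: [0.707, 0.707, 0.0, 0.0]
contact_force: [1.2, 0.1, -1.7]
opening: 0.361
finger_force: 25.0
clock: 7.05
tool_pos: [0.4538, 0.1113, 0.1128]
eef_rot: [0.707, 0.707, 0.0, 0.0]
contact_force: [0.8, 0.7, 0.1]
opening: 0.717
finger_force: 0.0
clock: 7.47
tool_pos: [0.4531, 0.1111, 0.1607]
eef_rot: [0.707, 0.707, -0.001, -0.0]
contact_force: [0.6, 0.0, -0.3]
opening: 0.998
finger_force: 0.0
clock: 7.72
tool_pos: [0.4544, 0.1114, 0.1813]
eef_rot: [0.707, 0.707, 0.001, 0.001]
contact_force: [0.4, 0.3, 0.5]
opening: 0.999
finger_force: 0.0
```

```bash
python3 -m pendant '[[-0.44,0.76,0,0,0,0],[-0.44,0.76,0,0,0,0],[-0.44,0.76,0,0,0,0],[-0.44,0.76,0,0,0,0],[-0.44,0.76,0,0,0,0]]' >/dev/null
python3 -m pendant '[[-0.44,0.76,0,0,0,0],[-0.44,0.76,0,0,0,0],[-0.44,0.76,0,0,0,0],[-0.44,0.76,0,0,0,0],[-0.44,0.76,0,0,0,0]]' >/dev/null
python3 -m pendant '[[0,0,0,0,0,0],[0,0,0,0,0,0],[0,0,0,0,0,0]]'
python3 - <<'E'
from h import *
T=pose(); p,d=optics.snapshot("wrist"); W=cloud("wrist",p,d,T); cv2.imwrite("pics/w2.png",p)
P=W[...,:2]
for n,x,y,z,rr in (("small",.644,.001,.096,.02),("talltray",.4551,.111,.139,.0165),("tallbody",.4551,.111,.09,.026)):
    near=(np.hypot(P[...,0]-x,P[...,1]-y)<rr+.015)
    Q=W[near&(abs(W[...,2]-z)<.004)]
    if len(Q)>5:
        c,rad=cv2.minEnclosingCircle(Q[:,:2].astype(np.float32)); print(n,len(Q),np.round(c,4),'r %.4f'%rad, Q[:,2].max())
E
```

```text
clock: 8.8
tool_pos: [0.6424, 0.0019, 0.179]
eef_rot: [0.707, 0.707, -0.001, -0.001]
contact_force: [0.5, -0.3, -0.9]
opening: 1.0
finger_force: 0.0
small 1689 [0.6445 0.0014] r 0.0199 0.0969226267291802
talltray 1876 [0.4573 0.11  ] r 0.0168 0.14112552852485158
tallbody 646 [0.4561 0.1104] r 0.0259 0.0939897810220254
```

View pics/w2.png

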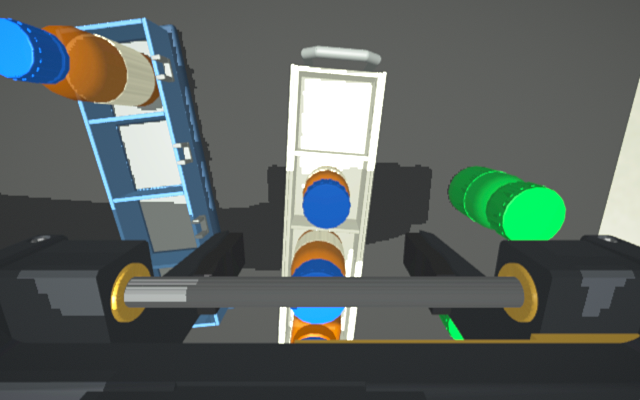

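The wrist view shows the tall bottle standing in the left tray bay, with its cap at (30,48), within about 2 mm of the bay's middle. The small cap is at (326,203), under the gripper. Descending on the small bottle.

```bash
python3 -m pendant '[[0,0.06,0.8,0,0,0],[0,0,0.9,0,0,0],[0,0,0.9,0,0,0],[0,0,0.9,0,0,0],[0,0,0.7,0,0,0]]' 1 >/dev/null
python3 -m pendant '[[0,0,0,0,0,0],[0,0,0,0,0,0],[0,0,0,0,0,0]]' 
python3 -m pendant '[[0,0,0,0,0,0],[0,0,0,0,0,0],[0,0,0,0,0,0],[0,0,0,0,0,0],[0,0,0,0,0,0]]' -1 25 >/dev/null
python3 -m pendant '[[0,0,0,0,0,0],[0,0,0,0,0,0],[0,0,0,0,0,0],[0,0,0,0,0,0],[0,0,0,0,0,0]]'
```

```text
clock: 9.52
tool_pos: [0.6457, 0.0019, 0.0764]
eef_rot: [0.707, 0.707, 0.001, 0.0]
contact_force: [-0.9, 1.0, 0.7]
opening: 1.004
finger_force: 0.0
clock: 10.35
tool_pos: [0.6452, 0.0013, 0.0752]
eef_rot: [0.707, 0.707, -0.0, -0.0]
contact_force: [0.3, -1.1, 0.3]
opening: 0.448
finger_force: 25.0
```

```bash
python3 -m pendant '[[0,0,-0.3,0,0,0],[0,0,-0.6,0,0,0],[0,0,-0.6,0,0,0],[0,0,-0.6,0,0,0],[0,0,-0.6,0,0,0]]' >/dev/null
python3 -m pendant '[[0,0,-0.4,0,0,0],[0,0,0,0,0,0],[0,0,0,0,0,0]]'
python3 -m pendant '[[0.08,-0.4,0,0,0,0],[0.15,-0.8,0,0,0,0],[0.15,-0.8,0,0,0,0],[0.15,-0.8,0,0,0,0],[0.15,-0.8,0,0,0,0]]' >/dev/null
python3 -m pendant '[[0.15,-0.8,0,0,0,0],[0.15,-0.8,0,0,0,0],[0.15,-0.8,0,0,0,0],[0.15,-0.8,0,0,0,0],[0.1,-0.46,0,0,0,0]]' >/dev/null
python3 -m pendant '[[0,0,0,0,0,0],[0,0,0,0,0,0],[0,0,0,0,0,0],[0,0,0,0,0,0]]'
```

```text
clock: 11.02
tool_pos: [0.6454, 0.0013, 0.1531]
eef_rot: [0.707, 0.707, 0.0, 0.0]
contact_force: [-1.2, 0.2, -2.6]
opening: 0.453
finger_force: 25.0
clock: 12.18
tool_pos: [0.4651, 0.0356, 0.1525]
eef_rot: [0.707, 0.707, 0.001, 0.0]
contact_force: [0.2, -0.1, -0.9]
opening: 0.448
finger_force: 25.0
```

```bash
python3 -m pendant '[[0,-0.04,0.3,0,0,0],[0,0,0.6,0,0,0],[0,0,0.6,0,0,0],[0,0,0.5,0,0,0],[0,0,0.4,0,0,0]]' >/dev/null
python3 -m pendant '[[0,0,0.25,0,0,0],[0,0,0.12,0,0,0],[0,0,0.04,0,0,0],[0,0,0,0,0,0],[0,0,0,0,0,0]]'
```

```text
clock: 13.02
tool_pos: [0.4631, 0.0358, 0.0828]
eef_rot: [0.707, 0.707, 0.0, 0.0]
contact_force: [-0.4, 0.0, -0.3]
opening: 0.447
finger_force: 25.0
```

```bash
python3 -m pendant '[[0,0,0.04,0,0,0],[0,0,0,0,0,0],[0,0,0,0,0,0]]'
python3 -m pendant '[[0,0,0,0,0,0],[0,0,0,0,0,0],[0,0,0,0,0,0],[0,0,0,0,0,0],[0,0,0,0,0,0]]' 1
python3 -m pendant '[[0,0,0,0,0,0],[0,0,0,0,0,0],[0,0,-0.3,0,0,0],[0,0,-0.8,0,0,0],[0,0,-0.8,0,0,0]]' >/dev/null
python3 -m pendant '[[0,0,-0.8,0,0,0],[0,0,-0.8,0,0,0],[0,0,0,0,0,0],[0,0,0,0,0,0]]'
python3 -m pendant '[[-0.5,0.77,0,0,0,0],[-0.5,0.77,0,0,0,0],[-0.5,0.77,0,0,0,0],[-0.5,0.77,0,0,0,0],[-0.5,0.77,0,0,0,0]]' >/dev/null
python3 -m pendant '[[-0.5,0.77,0,0,0,0],[-0.5,0.77,0,0,0,0],[-0.5,0.77,0,0,0,0],[-0.5,0.77,0,0,0,0]]' >/dev/null
python3 -m pendant '[[0,0,0,0,0,0],[0,0,0,0,0,0],[0,0,0,0,0,0]]'
python3 - <<'E'
from h import *
T=pose(); p,d=optics.snapshot("wrist"); W=cloud("wrist",p,d,T); cv2.imwrite("pics/w3.png",p)
for n,x,y,z,rr in (("round",.6364,-.0758,.111,.0255),("smalltray",.4637,.0355,.102,.02)):
    near=(np.hypot(W[...,0]-x,W[...,1]-y)<rr+.015)
    Q=W[near&(abs(W[...,2]-z)<.004)]
    if len(Q)>5:
        c,rad=cv2.minEnclosingCircle(Q[:,:2].astype(np.float32)); print(n,len(Q),np.round(c,4),'r %.4f'%rad, Q[:,2].max())
E
```

```text
clock: 13.27
tool_pos: [0.463, 0.0358, 0.0817]
eef_rot: [0.707, 0.707, 0.0, 0.0]
contact_force: [-1.2, -0.3, -1.4]
opening: 0.451
finger_force: 25.0
clock: 13.68
tool_pos: [0.4628, 0.0358, 0.0815]
eef_rot: [0.707, 0.707, 0.0, 0.0]
contact_force: [0.6, 0.8, -0.6]
opening: 0.8
finger_force: 0.0
clock: 14.43
tool_pos: [0.4634, 0.0357, 0.1701]
eef_rot: [0.707, 0.707, 0.001, 0.001]
contact_force: [-0.4, 0.9, -0.2]
opening: 1.003
finger_force: 0.0
clock: 15.43
tool_pos: [0.6346, -0.0759, 0.1677]
eef_rot: [0.707, 0.707, -0.001, -0.001]
contact_force: [0.1, 0.9, -1.0]
opening: 1.001
finger_force: 0.0
round 3443 [ 0.6369 -0.0755] r 0.0258 0.11252632066800752
smalltray 3075 [0.4632 0.036 ] r 0.0211 0.10386373934613799
```

The small bottle measures within 1 mm of its bay's middle. Next is the round bottle.

```bash
python3 -m pendant '[[0,0.06,0.5,0,0,0],[0,0,0.8,0,0,0],[0,0,0.8,0,0,0],[0,0,0.7,0,0,0],[0,0,0.4,0,0,0]]' 1 >/dev/null
python3 -m pendant '[[0,0,0,0,0,0],[0,0,0,0,0,0],[0,0,0,0,0,0]]' 
python3 -m pendant '[[0,0,0,0,0,0],[0,0,0,0,0,0],[0,0,0,0,0,0],[0,0,0,0,0,0],[0,0,0,0,0,0]]' -1 25 >/dev/null
python3 -m pendant '[[0,0,0,0,0,0],[0,0,0,0,0,0],[0,0,0,0,0,0],[0,0,0,0,0,0]]'
```

```text
clock: 16.15
tool_pos: [0.6381, -0.0765, 0.0898]
eef_rot: [0.707, 0.707, 0.001, 0.001]
contact_force: [0.6, -0.2, 0.0]
opening: 0.995
finger_force: 0.0
clock: 16.9
tool_pos: [0.6374, -0.0768, 0.0891]
eef_rot: [0.707, 0.707, -0.0, -0.0]
contact_force: [-1.1, 0.7, 2.8]
opening: 0.573
finger_force: 25.0
```

```bash
python3 -m pendant '[[0,0,-0.3,0,0,0],[0,0,-0.6,0,0,0],[0,0,-0.6,0,0,0],[0,0,-0.6,0,0,0],[0,0,-0.6,0,0,0]]' >/dev/null
python3 -m pendant '[[0,0,-0.4,0,0,0],[0,0,0,0,0,0],[0,0,0,0,0,0]]'
python3 -m pendant '[[0.09,-0.4,0,0,0,0],[0.18,-0.8,0,0,0,0],[0.18,-0.8,0,0,0,0],[0.18,-0.8,0,0,0,0],[0.18,-0.8,0,0,0,0]]' >/dev/null
python3 -m pendant '[[0.18,-0.8,0,0,0,0],[0.18,-0.8,0,0,0,0],[0.18,-0.8,0,0,0,0],[0.12,-0.6,0,0,0,0],[0,0,0,0,0,0]]' >/dev/null
python3 -m pendant '[[0,0,0,0,0,0],[0,0,0,0,0,0],[0,0,0,0,0,0],[0,0,0,0,0,0]]'
```

```text
clock: 17.57
tool_pos: [0.6376, -0.0767, 0.1667]
eef_rot: [0.707, 0.707, 0.0, 0.0]
contact_force: [-0.4, -0.1, -2.5]
opening: 0.571
finger_force: 25.0
clock: 18.73
tool_pos: [0.4736, -0.0401, 0.1663]
eef_rot: [0.707, 0.707, 0.0, 0.0]
contact_force: [-0.3, 0.4, -1.8]
opening: 0.572
finger_force: 25.0
```

Down .0707 to .0956.

```bash
python3 -m pendant '[[0,-0.04,0.3,0,0,0],[0,0,0.6,0,0,0],[0,0,0.6,0,0,0],[0,0,0.5,0,0,0],[0,0,0.4,0,0,0]]' >/dev/null
python3 -m pendant '[[0,0,0.25,0,0,0],[0,0,0.12,0,0,0],[0,0,0.07,0,0,0],[0,0,0,0,0,0],[0,0,0,0,0,0]]'
```

```text
clock: 19.57
tool_pos: [0.4719, -0.04, 0.0958]
eef_rot: [0.707, 0.707, 0.0, 0.0]
contact_force: [-0.4, -0.7, -2.0]
opening: 0.573
finger_force: 25.0
```

```bash
python3 -m pendant '[[0,0,0,0,0,0],[0,0,0,0,0,0],[0,0,0,0,0,0],[0,0,0,0,0,0],[0,0,0,0,0,0]]' 1
python3 -m pendant '[[0,0,0,0,0,0],[0,0,0,0,0,0],[0,0,-0.3,0,0,0],[0,0,-0.8,0,0,0],[0,0,-0.8,0,0,0]]' >/dev/null
python3 -m pendant '[[0,0,-0.8,0,0,0],[0,0,-0.6,0,0,0],[0,0,0,0,0,0],[0,0,0,0,0,0]]'
python3 -m pendant '[[-0.51,0.73,0,0,0,0],[-0.51,0.73,0,0,0,0],[-0.51,0.73,0,0,0,0],[-0.51,0.73,0,0,0,0],[-0.51,0.73,0,0,0,0]]' >/dev/null
python3 -m pendant '[[-0.51,0.73,0,0,0,0],[-0.51,0.73,0,0,0,0],[-0.51,0.73,0,0,0,0],[-0.51,0.73,0,0,0,0]]' >/dev/null
python3 -m pendant '[[0,0,0,0,0,0],[0,0,0,0,0,0],[0,0,0,0,0,0]]'
python3 - <<'E'
from h import *
T=pose(); p,d=optics.snapshot("wrist"); W=cloud("wrist",p,d,T); cv2.imwrite("pics/w4.png",p)
for n,x,y,z,rr in (("square",.633,-.154,.119,.0255),("roundtray",.4723,-.0401,.117,.0255)):
    near=(np.hypot(W[...,0]-x,W[...,1]-y)<rr+.015)
    Q=W[near&(abs(W[...,2]-z)<.004)]
    if len(Q)>5:
        c,rad=cv2.minEnclosingCircle(Q[:,:2].astype(np.float32)); print(n,len(Q),np.round(c,4),'r %.4f'%rad, Q[:,2].max())
E
```

```text
clock: 19.98
tool_pos: [0.4717, -0.04, 0.0957]
eef_rot: [0.707, 0.707, 0.0, 0.0]
contact_force: [-0.4, -0.9, 0.0]
opening: 0.924
finger_force: 0.0
clock: 20.73
tool_pos: [0.472, -0.0401, 0.1788]
eef_rot: [0.707, 0.707, 0.001, 0.001]
contact_force: [0.6, 0.5, -0.3]
opening: 1.001
finger_force: 0.0
clock: 21.73
tool_pos: [0.6344, -0.1538, 0.1767]
eef_rot: [0.707, 0.707, -0.001, -0.001]
contact_force: [-0.5, 0.7, 1.3]
opening: 0.997
finger_force: 0.0
square 3421 [ 0.6329 -0.1538] r 0.0257 0.11997153532282576
roundtray 5338 [ 0.4723 -0.0396] r 0.0264 0.11886259596273024
```

View pics/w4.png

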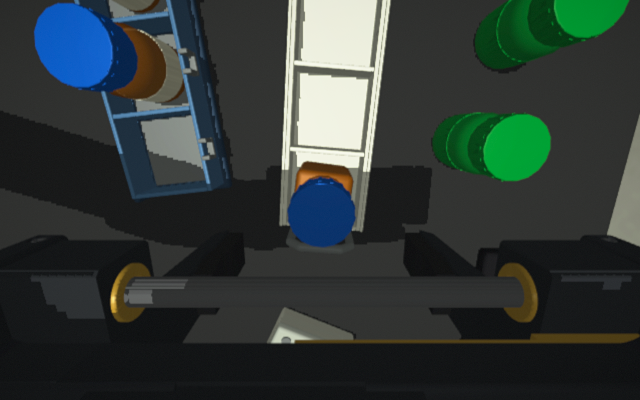

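The wrist view shows the round bottle in its bay, with its cap at (85,45), within 1 mm of the middle. The square bottle, cap at (322,212), is the last in the carrier and is nearly aligned with it. Picking it now.

```bash
python3 -m pendant '[[0,-0.12,0.5,0,0,0],[0,0,0.8,0,0,0],[0,0,0.8,0,0,0],[0,0,0.7,0,0,0],[0,0,0.4,0,0,0]]' 1 >/dev/null
python3 -m pendant '[[0,0,0,0,0,0],[0,0,0,0,0,0],[0,0,0,0,0,0]]' 
python3 -m pendant '[[0,0,0,0,0,0],[0,0,0,0,0,0],[0,0,0,0,0,0],[0,0,0,0,0,0],[0,0,0,0,0,0]]' -1 25 >/dev/null
python3 -m pendant '[[0,0,0,0,0,0],[0,0,0,0,0,0],[0,0,0,0,0,0],[0,0,0,0,0,0]]'
```

```text
clock: 22.45
tool_pos: [0.6334, -0.1545, 0.0991]
eef_rot: [0.707, 0.707, 0.001, 0.001]
contact_force: [0.3, -0.8, -0.1]
opening: 0.998
finger_force: 0.0
clock: 23.2
tool_pos: [0.6328, -0.1548, 0.0981]
eef_rot: [0.707, 0.707, -0.0, 0.0]
contact_force: [0.4, 0.2, 1.6]
opening: 0.57
finger_force: 25.0
```

```bash
python3 -m pendant '[[0,0,-0.3,0,0,0],[0,0,-0.6,0,0,0],[0,0,-0.6,0,0,0],[0,0,-0.6,0,0,0],[0,0,-0.6,0,0,0]]' >/dev/null
python3 -m pendant '[[0,0,-0.4,0,0,0],[0,0,0,0,0,0],[0,0,0,0,0,0]]'
python3 -m pendant '[[0.1,-0.4,0,0,0,0],[0.22,-0.85,0,0,0,0],[0.22,-0.85,0,0,0,0],[0.22,-0.85,0,0,0,0],[0.22,-0.85,0,0,0,0]]' >/dev/null
python3 -m pendant '[[0.22,-0.85,0,0,0,0],[0.22,-0.85,0,0,0,0],[0.15,-0.58,0,0,0,0],[0,0,0,0,0,0],[0,0,0,0,0,0]]' >/dev/null
python3 -m pendant '[[0,0,0,0,0,-0.015],[0,0,0,0,0,-0.015],[0,0,0,0,0,-0.015],[0,0,0,0,0,-0.015],[0,0,0,0,0,0]]' >/dev/null
python3 -m pendant '[[0,0,0,0,0,0],[0,0,0,0,0,0],[0,0,0,0,0,0],[0,0,0,0,0,0]]'
```

```text
clock: 23.87
tool_pos: [0.6328, -0.1548, 0.1756]
eef_rot: [0.707, 0.707, 0.0, 0.0]
contact_force: [0.4, -0.0, -2.6]
opening: 0.568
finger_force: 25.0
clock: 25.45
tool_pos: [0.481, -0.1155, 0.1754]
eef_rot: [0.638, 0.77, 0.0, 0.0]
contact_force: [-0.1, -1.0, -2.7]
opening: 0.575
finger_force: 25.0
```

```bash
python3 -m pendant '[[0,0,0.3,0,0,0],[0,0,0.6,0,0,0],[0,0,0.6,0,0,0],[0,0,0.5,0,0,0],[0,0,0.4,0,0,0]]' >/dev/null
python3 -m pendant '[[0,0,0.25,0,0,0],[0,0,0.12,0,0,0],[0,0,0.07,0,0,0],[0,0,0,0,0,0],[0,0,0,0,0,0]]'
```

```text
clock: 26.28
tool_pos: [0.4811, -0.1155, 0.1048]
eef_rot: [0.637, 0.771, 0.0, 0.0]
contact_force: [0.3, -0.0, -2.4]
opening: 0.575
finger_force: 25.0
```

Release, rise, and back off for the final check.

```bash
python3 -m pendant '[[0,0,0,0,0,0],[0,0,0,0,0,0],[0,0,0,0,0,0],[0,0,0,0,0,0],[0,0,0,0,0,0]]' 1
python3 -m pendant '[[0,0,0,0,0,0],[0,0,0,0,0,0],[0,0,-0.3,0,0,0],[0,0,-0.8,0,0,0],[0,0,-0.8,0,0,0]]' >/dev/null
python3 -m pendant '[[0,0,-0.8,0,0,0],[0,0,-0.8,0,0,0],[0,0,-0.8,0,0,0],[0,0,-0.8,0,0,0],[0,0,-0.8,0,0,0]]' >/dev/null
python3 -m pendant '[[0,0,-0.8,0,0,0],[0,0,-0.8,0,0,0],[0,0,-0.8,0,0,0],[0,0,-0.8,0,0,0],[0,0,-0.8,0,0,0]]' >/dev/null
python3 -m pendant '[[0,0,0,0,0,0],[0,0,0,0,0,0],[0,0,0,0,0,0],[0,0,0,0,0,0]]'
python3 - <<'E'
from h import *
a=np.arctan(.1135); c0=np.array([.468,-.0023]); R2=np.array([[np.cos(.113),-np.sin(.113)],[np.sin(.113),np.cos(.113)]])
pics=[]
for cam in ("scene","side","wrist"):
    T=pose(); p,d=optics.snapshot(cam); W=cloud(cam,p,d,T); pics.append(p)
    for n,x,y,z,rr in (("tall",.4551,.111,.139,.0165),("small",.4637,.0355,.102,.02),("round",.4723,-.0401,.117,.0255),("square",.4809,-.1156,.125,.0255)):
        Q=W[(np.hypot(W[...,0]-x,W[...,1]-y)<rr+.012)&(abs(W[...,2]-z)<.005)]
        if len(Q)>5:
            c,rad=cv2.minEnclosingCircle(Q[:,:2].astype(np.float32)); print(cam,n,len(Q),'tray xy',((np.array(c)-c0)@R2).round(4),'r %.4f'%rad,'z %.3f'%np.median(Q[:,2]))
cv2.imwrite("pics/fin.png",cv2.resize(np.hstack([pics[0][120:280,200:400],pics[1][130:290,200:400]]),None,fx=2,fy=2,interpolation=cv2.INTER_CUBIC))
E
```

```text
clock: 26.7
tool_pos: [0.481, -0.1155, 0.1047]
eef_rot: [0.637, 0.771, 0.0, 0.0]
contact_force: [-0.0, -0.0, -0.1]
opening: 0.925
finger_force: 0.0
clock: 28.28
tool_pos: [0.4798, -0.1154, 0.3509]
eef_rot: [0.637, 0.771, -0.001, -0.001]
contact_force: [0.4, 0.6, -0.2]
opening: 1.002
finger_force: 0.0
scene tall 58 tray xy [-0.0009  0.1136] r 0.0189 z 0.139
scene small 82 tray xy [-0.0011  0.0372] r 0.0233 z 0.102
scene round 140 tray xy [ 0.0015 -0.0366] r 0.0287 z 0.118
scene square 154 tray xy [ 0.0021 -0.1158] r 0.0285 z 0.126
side tall 76 tray xy [-0.0022  0.1118] r 0.0177 z 0.140
side small 110 tray xy [-0.      0.0344] r 0.0237 z 0.103
side round 190 tray xy [-0.0007 -0.0385] r 0.0279 z 0.118
side square 210 tray xy [-0.0009 -0.1144] r 0.0272 z 0.125
wrist small 866 tray xy [-0.0014  0.038 ] r 0.0207 z 0.101
wrist round 1292 tray xy [-0.0008 -0.0371] r 0.0261 z 0.116
wrist square 1152 tray xy [ 0.0004 -0.114 ] r 0.0260 z 0.124
```

View pics/fin.png

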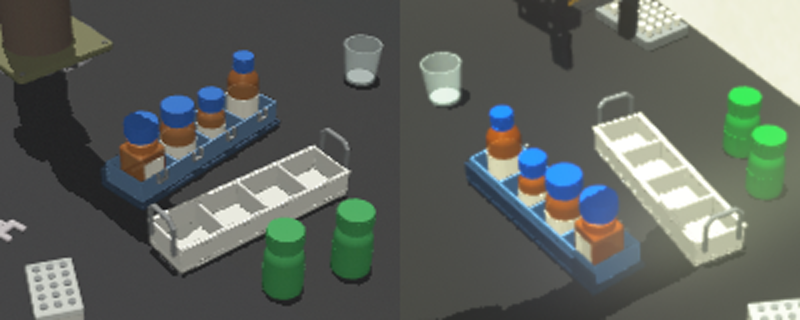

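Both views show all four bottles upright in the tray in the original order: tall, small, round, square. The carrier is empty, nothing else has moved, and the gripper is clear.

```bash
python3 -c "
from plant import r
print(r.finish_job())"
```

```text
the job is handed in; nothing more can be done
None
```

The job is handed in: all four bottles stand upright in their matching tray bays (tall, small, round, square from left to right), each measured within about 3 mm of its bay's middle; the hand-in gave no verdict.

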